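# Set the sprung tweezers to the red gap lines

### The job

The loose gilt ornaments are back in their case: first shut its lid, which turns the two red gap lines on the lid face up. Then take the sprung tweezers off their rest by the black grips, bring their blue tips about a finger's breadth above the lid without touching it, and squeeze until one tip stands over each red line, tips as far apart as the lines. Finish while still holding the tweezers there at that gap, steady; do not let go, and leave the jar, the brush and the jar cap where they are.

Things in the scene. Friction and masses are not known exactly. Their poses are not given: they have to be found in the camera images.
- case: Fixed open dark wooden case, 120 (x) by 150 (y) by 50 high, walls 7, holding gilt ornament pieces. Origin: centre of its underside; -x is its front (away from the hinge), z up. The hinge runs along y on the top edge of its far (+x) side, at x +60, z +50.
- lid (a joint): Hinge of the white lid, rad: 0 shut (lid level), positive open; it starts 0.7 to 1.1 open, its free front edge raised. The stiff hinge stays where it is left; about 1 to 2 N pressed down near the front edge closes it. The lid is 124 by 154 by 8 thick; its outer face is 58 above the bench when shut; a small brass tab (12 by 30) marks the front edge.
- lid_edge (a point): Middle of the lid's front edge, on its outer face, 120 from the hinge and 60 from the lines' middle.
- line_left (a point): Middle of the left (+y) red line on the lid's outer face. The lines are 50 long (along the case's x), 4 wide and 20 apart between centres. Axes of the lid: equal to those of the case when shut.
- line_right (a point): Middle of the right (-y) red line on the lid's outer face.
- rest: Fixed wooden tool rest, 150 (x) by 100 (y), base 8 thick, with two cork-topped bars across y at x = -45 and +45, 12 wide, tops 26 above the bench. Origin: centre of its underside. The space between the bars is free for the fingers.
- tweezers: Loose steel tweezers, 175 long, 14 tall, about 60 g, lying on the rest with the arms opening sideways. Origin: on the underside, between the black grips; x to the tips, z up. Heel at x -90 to -68, hinge at x -75, y 0; the balance point lies about 14 from the origin towards the heel. The left (+y) arm is one piece with the heel, the right arm is sprung. Grasp across y from above.
- grip_left (a point): Middle of the flat outer face of the left black grip (36 long in x, 14 tall), at x 0, y +19, z +7 of the tweezers. The right grip is alike: its outer face is at y -30 relaxed and at y -19, parallel to the left one, at the marked gap. So the grips measure 49 over their outer faces relaxed, 38 at the marked gap.
- tweezers_arm (a joint): Sprung right arm, rad: 0 relaxed (tips 44 apart between centres), grows as squeezed, 0.15 at the marked gap (tips 20 apart), 0.25 at its stop. The spring takes about 1.6 N at the grips to start and 5.6 N at the marked gap; a change of 1 mm at the grips moves the tip gap by about 2.1.
- tip_left (a point): End of the left arm's blue tip, mid-width (tips are 4 wide), on its underside; at x +85, y +10, z 0 of the tweezers.
- tip_right (a point): End of the right arm's blue tip, mid-width, on its underside.
- jar: Loose amber glass jar with a brass lid, 48 across, 65 high; origin: centre of its underside. Bystander.
- brush: Loose brush lying on the bench, 180 long; origin: about its middle, on its underside. Bystander.
- cap: Loose black ring-shaped jar cap, 44 across, 12 high; origin: centre of its underside. Bystander.
Mind the look-alikes: they are no part of the job. Of the things like the case, leave any that is pink; of the rest the smaller one is meant.

How it is judged:
On the way, in this order (a step that is already met when the one before it is completed fails the run):
1. the lid is shut while the tweezers still lie on their rest (value of joint lid below 0.06 rad and height (world z) of tweezers below 0.04 m), for 0.2 s.
2. the tweezers are held clear of the rest, the lid shut (value of joint lid below 0.06 rad and height (world z) of tweezers above 0.05 m and contact force between the fingers and tweezers above 1 N and contact force between tweezers and rest below 0.05 N), for 0.2 s.
At the end, for the whole second after the job is handed in: The lid is shut (under 0.06 rad); the tweezers are held by the fingers, still and not touching the case; one tip is over each red line (within 4 mm sideways of its centre and within the line's length), 2 to 32 mm above the lid; the tips are 20 mm apart within 3 mm and stay so (value of joint lid below 0.06 rad and ((x of tip_left in the frame of line_left between -0.026 and 0.026 m and y of tip_left in the frame of line_left between -0.004 and 0.004 m and z of tip_left in the frame of line_left between 0.002 and 0.032 m and x of tip_right in the frame of line_right between -0.026 and 0.026 m and y of tip_right in the frame of line_right between -0.004 and 0.004 m and z of tip_right in the frame of line_right between 0.002 and 0.032 m) or (x of tip_left in the frame of line_right between -0.026 and 0.026 m and y of tip_left in the frame of line_right between -0.004 and 0.004 m and z of tip_left in the frame of line_right between 0.002 and 0.032 m and x of tip_right in the frame of line_left between -0.026 and 0.026 m and y of tip_right in the frame of line_left between -0.004 and 0.004 m and z of tip_right in the frame of line_left between 0.002 and 0.032 m)) and distance between tip_left and tip_right between 0.017 and 0.023 m and contact force between the fingers and tweezers above 1 N and contact force between tweezers and case below 0.1 N and linear speed of tweezers below 0.03 m/s and velocity of joint tweezers_arm between -0.1 and 0.1 rad/s); the arm keeps its last pose, push and grip.
It fails at once if the jar is pushed more than 25 mm (distance of jar from where it was at the start of the episode above 0.025 m).
It fails at once if the brush is pushed more than 25 mm (distance of brush from where it was at the start of the episode above 0.025 m).
It fails at once if the cap is pushed more than 25 mm (distance of cap from where it was at the start of the episode above 0.025 m).
It also fails if it takes over 56 s, if anything falls off the work surface, if the arm or the gripper's body presses on something with over 40 N, if the wrist force passes 120 N, or if a joint passes its speed limit or range.

### The arm

A 7-joint arm with a two-finger parallel gripper is mounted at the origin on the work surface. World frame = base frame: x ahead of the robot, y to its left, z up, the work surface at z = 0. Lengths are in m, angles in rad, forces in N, time in s.
With the tool pointing down it reaches from about 0.4 to 0.75 m from the base axis. Payload 19.5 kg.
Tool frame: the origin (TCP) lies on the centre line of the jaws, within the pads' length; the fingertips stand 19 mm ahead of it and the grasp point (between the pads) is the TCP; z points along the fingers, y is the line along which they close (so a half turn about z gives the same grasp; the last joint's range is limited). The gripper opens to 85 mm and grips with 20 to 120 N. Pads are 22 mm wide; open, the fingers measure 114 mm over their backs; the gripper's body (76 mm by 85 mm) begins 54 mm behind the grasp point. The pads swing forward as they close: fully open they stand 13 mm farther back than shut.
Start: joints at [-1.357, 0.707, -0.028, 1.485, 0.022, 0.951, -0.075], TCP at [0.145, 0.556, 0.25] pointing down, gripper open.
Joint ranges: [-2.71, 2.71], [-0.32, 2.16], [-1.57, 1.52], [0, 2.45], [-1.46, 4.6], [0, 2.02], [-2.83, 2.83]. Speed limits (rad/s): [1.89, 1.89, 2.57, 2.57, 3.01, 3.01, 3.01].

### API

Orientations are given as a 3x3 rotation matrix whose columns are the frame's x, y, z axes.
In Python, from rig import arm gives the robot as it stands.
- The arm moves only by the shell command python3 -m inch 'ROWS' [FORCE]. ROWS is JSON, a list of rows, each an object with "linear": the shift along the tool's x, y, z in m, a list of three; "angular": the turn, a rotation vector about the tool's x, y, z in rad, a list of three; "gripper": the closure, from 0 (fully open) to 1 (shut). A call has 1 to 20 rows; each row is the pose to reach, as a shift and turn from the pose commanded when the call began, along the tool's axes at that moment; what a row does not reach only later rows make up. A row lasts 1/12 s, in which the tool goes at most 41.7 mm and 7.16 degrees, less where a joint would pass 70% of its speed; a pose out of reach is approached as far as the arm can. A call with a gripper value outside its range is refused whole. The fingers move at their own pace and stop on an object; FORCE is the grip in N (left out, the last holds). Time passes only in rows, so rows that repeat a pose let the fingers close. It gives the time, the measured TCP pose, the force, the opening and the grip force at its end, in the units of the state.
- arm.get_obs(): the state, without advancing time (a new reading comes with each control period).
- arm.snapshot(name): name is "side" or "top" or "wrist"; returns (picture, depth): 480x640x3 uint8, red, green, blue; 480x640 float32, m along the optical axis (not along the pixel's ray), 0 where there is no reading.
- arm.camera_params(name): a dict with "camera_matrix" (3x3 intrinsics, pixels), "eye" and "orientation" of the camera in the world. Camera axes: x right, y up, looking along -z (the intrinsics and any distortion apply to the point x, -y, -z); pixel columns grow to the right and rows downward; lengths in m; the calibration is good to about 2 mm. A picture is of the moment at which its call begins: read the wrist's pose just before it. camera_params takes no time and is no camera call; for the wrist camera it gives the pose at the moment of the call.
- arm.hand_in(): hands the job in; it is judged then, once.
Trained networks look in the newest picture that a camera, given by its name, has taken for a name from the list of things; names that differ only in an ending like _2 or _b are one class to them, and where a whole thing is asked for, a point or a joint stands for the part that bears it (a point fixed in the world has none). Each returns a list of dicts, best first, with "p" (0 to 1); they miss things now and then, are a little off and sometimes report something else, mostly with a low value. They report only what shows in the picture. A call takes as long as a camera call. They do not tell look-alikes from the thing itself.
- arm.spot_in(camera, query): "position" ([x, y, z] in m, in the coordinates of the camera as it stood for that picture, good to about 4 mm: the middle of the surface that is visible of it).
- arm.cut_out(camera, query): "mask" (480x640 bool, what is visible of it).
The state is a dict: "clock": time; "joints": joint angles; "joint_velocities": joint speeds; "tau": joint torques, N m; "tcp_pos": TCP position; "tool_rot": TCP orientation; "force": force on the tool from outside, world axes, zero at the start; "moment": the same for the moment, N m; "gripper_width": opening from 0.0 (shut) to 1.0 (fully open); "gripper_force": force on a finger pad.
Only numpy, scipy, OpenCV 4.12 (cv2) and the standard library are available. Lean on these libraries where they do the work, as an engineer would, in place of code of your own. Each camera call takes 0.05 s, during which the arm holds its last target. There are 200 camera calls.

## Working session

There is one attempt and no reset: what is moved stays moved. The work goes in short steps, Python scripts to look and compute and a shell command to move; the robot and the scene stay as the last step left them, time stands still between calls to the robot, and variables do not carry over. Pictures are saved under pics/ and viewed, at most 10 in all, crops included, and the job is handed in when it is done.

```bash
mkdir -p pics; ls
cat > h.py <<'E'
import numpy as np, cv2
from rig import arm
def snap(c,fn=None):
    P=arm.camera_params(c); im,d=arm.snapshot(c)
    if fn: cv2.imwrite('pics/'+fn,im[:,:,::-1])
    return im,d,P
def cloud(d,P):
    K=np.array(P['camera_matrix']); v,u=np.mgrid[:480,:640]
    X=np.stack([(u-K[0,2])/K[0,0]*d,-(v-K[1,2])/K[1,1]*d,-d],-1)
    W=X@np.array(P['orientation']).T+np.array(P['eye']); W[d==0]=np.nan
    return W
def w(P,p): return np.array(P['orientation'])@np.array(p)+np.array(P['eye'])
E
python3 - <<'E'
from h import *
np.set_printoptions(precision=3,suppress=True)
for c in ['top','side']:
    im,d,P=snap(c,c+'0.png'); print(c,{k:(np.array(v).tolist()) for k,v in P.items()})
    for q in ['case','lid','rest','tweezers','jar','brush','cap','lid_edge','line_left','line_right','grip_left','tip_left','tip_right']:
        print(q,[(round(r['p'],2),w(P,r['position']).round(3).tolist()) for r in arm.spot_in(c,q)[:4]])
E
```

```text
pics
top {'camera_matrix': [[445.2601019357512, 0.0, 311.9568296730679], [0.0, 445.2601019357512, 239.48573355338138], [0.0, 0.0, 1.0]], 'eye': [0.38223781760666425, 0.013149650665248869, 0.9555707335396201], 'orientation': [[0.005267428692549633, 0.9938741068960223, -0.11039254429807806], [-0.9998109961599745, 0.007300296593451091, 0.01801881314757575], [0.018714330139454772, 0.1102767668699163, 0.9937247146650576]]}
case [(0.93, [0.549, 0.183, 0.073]), (0.73, [0.228, 0.262, 0.075]), (0.59, [0.372, -0.047, 0.06])]
lid [(0.9, [0.566, 0.182, 0.104]), (0.65, [0.37, -0.047, 0.059]), (0.6, [0.225, 0.264, 0.074])]
rest [(0.83, [0.563, -0.177, 0.007]), (0.71, [0.568, 0.18, 0.107])]
tweezers [(0.93, [0.563, -0.184, 0.041])]
jar [(0.89, [0.677, 0.014, 0.061])]
brush [(0.62, [0.509, 0.359, 0.019])]
cap [(0.75, [0.574, -0.374, 0.01])]
lid_edge [(0.82, [0.227, 0.264, 0.073]), (0.68, [0.569, 0.181, 0.105]), (0.68, [0.373, -0.046, 0.055]), (0.34, [0.561, -0.185, 0.04])]
line_left [(0.96, [0.569, 0.182, 0.106]), (0.82, [0.228, 0.265, 0.073]), (0.68, [0.37, -0.045, 0.058]), (0.62, [0.581, -0.194, 0
[... 880 characters left out ...]
076])]
rest [(0.88, [0.567, -0.155, 0.011])]
tweezers [(0.65, [0.571, -0.18, 0.035])]
jar [(0.94, [0.682, 0.026, 0.042])]
brush [(0.96, [0.518, 0.37, 0.021]), (0.44, [0.576, -0.196, 0.032])]
cap []
lid_edge [(0.81, [0.229, 0.281, 0.074]), (0.65, [0.372, -0.035, 0.056]), (0.61, [0.567, 0.203, 0.117])]
line_left [(0.89, [0.226, 0.277, 0.075]), (0.75, [0.572, 0.203, 0.114]), (0.7, [0.371, -0.036, 0.061])]
line_right [(0.8, [0.367, -0.033, 0.062]), (0.63, [0.572, 0.207, 0.112]), (0.56, [0.234, 0.281, 0.078]), (0.54, [0.568, -0.181, 0.035])]
grip_left [(0.95, [0.569, -0.178, 0.038])]
tip_left [(0.68, [0.571, -0.18, 0.031])]
tip_right [(0.78, [0.581, -0.194, 0.036]), (0.63, [0.568, 0.202, 0.115])]
```

View pics/top0.png

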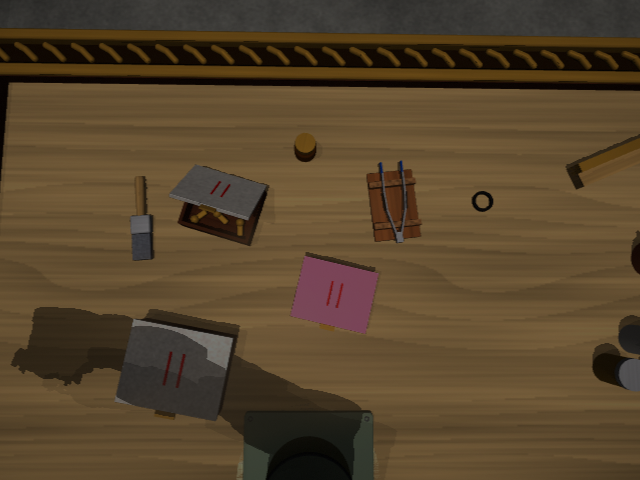

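View pics/side0.png

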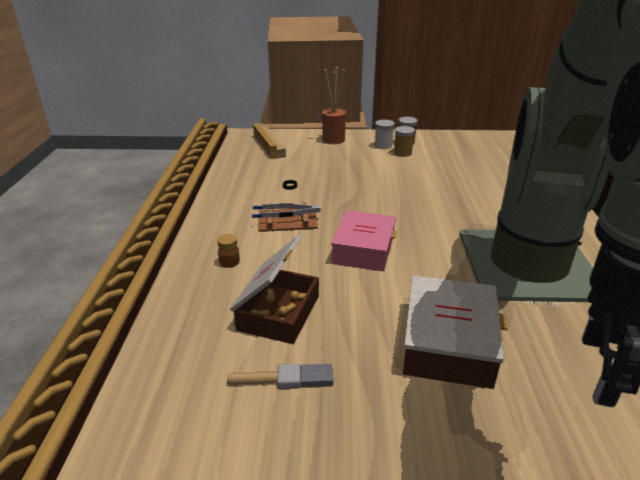

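The target is the open case with the white lid, at about (220,205) in the top picture. The pink and the large white shut cases are look-alikes. The tweezers lie on the rest at (395,205), with blue tips at (380,165) and (402,163), and the brush and jar are nearby.

```bash
cat > m.py <<'E'
from h import *
np.set_printoptions(precision=4,suppress=True)
def best(c,q,P,near):
    W=None
    for r in arm.cut_out(c,q):
        yield r
for c in ['top','side']:
    im,d,P=snap(c); W=cloud(d,P)
    # red lines of the open case
    hsv=cv2.cvtColor(im,cv2.COLOR_RGB2HSV)
    red=((hsv[...,0]<8)|(hsv[...,0]>172))&(hsv[...,1]>150)&(hsv[...,2]>60)
    R=red&(np.hypot(W[...,0]-.57,W[...,1]-.185)<.06)&(W[...,2]>.06)
    n,l,st,ce=cv2.connectedComponentsWithStats(R.astype(np.uint8))
    for i in range(1,n):
        if st[i,4]>10:
            p=W[l==i]; m=p.mean(0); v=np.linalg.svd(p-m)[2][0]; print(c,'line',st[i,4],m,v)
    # lid mask
    for r in arm.cut_out(c,'lid'):
        p=W[r['mask']]; p=p[~np.isnan(p[:,0])]
        if len(p) and np.hypot(*(np.median(p,0)[:2]-[.565,.185]))<.06:
            g=r['mask']&(hsv[...,1]<60)&(W[...,2]>.04); p=W[g]; p=p[~np.isnan(p[:,0])]
            m=np.median(p,0)
            for _ in range(4):
                U=np.linalg.svd(p-p.mean(0),full_matrices=False)[2]; res=(p-p.mean(0))@U[2]; p=p[abs(res)<max(.003,1.5*res.std())]
            nrm=U[2]*np.sign(U[2][2]); print(c,'lid',r['p'],len(p),p.mean(0),'n',nrm,'tilt',np.arccos(nrm[2]),'haz',np.arctan2(nrm[1],nrm[0]))
            q=cv2.minAreaRect(((p-p.mean(0))@U[:2].T*1000).astype(np.float32)); print('size',q); print(p[p[:,2].argmin()],p[p[:,2].argmax()])
            break
    for r in arm.cut_out(c,'tweezers')[:2]:
        p=W[r['mask']]; px=im[r['mask']]; h=hsv[r['mask']]
        ok=(p[:,2]>.025)&(p[:,2]<.06)
        print(c,'tw',r['p'],ok.sum(),np.median(p[ok],0))
        b=ok&(h[:,0]>100)&(h[:,0]<130)&(h[:,1]>120); k=ok&(h[:,2]<45)
        print('blue',b.sum(),'dark',k.sum(),np.median(p[k],0) if k.any() else'')
        vv,uu=np.nonzero(r['mask'])
        for nm,s in(('blue',b),('dark',k)):
            M=np.zeros((480,640),np.uint8); M[vv[s],uu[s]]=1
            n,l,st,ce=cv2.connectedComponentsWithStats(M)
            for i in range(1,n):
                if st[i,4]>3: print(nm,st[i,4],ce[i],W[l==i].mean(0),W[l==i].min(0),W[l==i].max(0))
    # case rim & rest tops
    for nm,q0 in(('rest',(.563,-.18)),('case',(.55,.183)),('jar',(.68,.015)),('brush',(.51,.36))):
        for r in arm.cut_out(c,nm):
            p=W[r['mask']]; p=p[~np.isnan(p[:,0])]
            if len(p) and np.hypot(*(np.median(p,0)[:2]-q0))<.06:
                q=cv2.minAreaRect((p[:,:2]*1000).astype(np.float32)); print(c,nm,len(p),q, p[:,2].max(),p.min(0),p.max(0)); break
    cv2.imwrite(f'pics/{c}_crop.png',0) if 0 else None
    if c=='top': cv2.imwrite('pics/cropA.png',np.hstack([cv2.resize(im[150:260,160:280,::-1],None,fx=3.3,fy=3.3,interpolation=2),cv2.resize(im[150:260,340:460,::-1],None,fx=3.3,fy=3.3,interpolation=2)]))
E
python3 m.py
```

```text
top line 28 [0.5792 0.1874 0.0983] [-0.6488  0.1865  0.7378]
top line 26 [0.5729 0.1682 0.0993] [-0.6558  0.1982  0.7285]
top lid 0.69 2771 [0.5713 0.1783 0.1033] n [ 0.6953 -0.2047  0.689 ] tilt 0.8107476188045579 haz -0.2863488790646469
size ((-0.4434356689453125, -5.789337158203125), (153.3519744873047, 129.0713348388672), 0.6280503273010254)
[0.6159 0.163  0.051 ] [0.5381 0.2008 0.1465]
top tw 0.93 399 [ 0.564  -0.1766  0.0384]
blue 31 dark 151 [ 0.5699 -0.1636  0.0347]
blue 16 [400.875 166.25 ] [ 0.6428 -0.192   0.0346] [ 0.6312 -0.1943  0.032 ] [ 0.6519 -0.1901  0.0393]
blue 15 [380.6    168.7333] [ 0.6368 -0.1486  0.0351] [ 0.6292 -0.1513  0.032 ] [ 0.6458 -0.1469  0.0372]
dark 4 [399.  163.5] [ 0.6504 -0.1893  0.0289] [ 0.6474 -0.1896  0.0276] [ 0.653  -0.1889  0.0313]
dark 10 [380.4 173.7] [ 0.6264 -0.1483  0.0335] [ 0.6183 -0.1494  0.0256] [ 0.6339 -0.1472  0.0387]
dark 13 [400.6923 174.0769] [ 0.6261 -0.1916  0.0334] [ 0.6157 -0.1927  0.0273] [ 0.6354 -0.1907  0.0404]
dark 4 [402.  181.5] [ 0.6093 -0.1936  0.0358] [ 0.6071 -0.1944  0.0318] [ 0.6119 -0.193   0.0387]
dark 68
[... 1925 characters left out ...]
03063964844), (149.88653564453125, 105.93709564208984), 7.5615386962890625) 0.04270539434261755 [ 0.4864 -0.233  -0.0013] [ 0.6441 -0.1197  0.0427]
side case 5348 ((544.67529296875, 84.86624145507812), (356.41668701171875, 162.66744995117188), 73.88545989990234) 0.15176975968277606 [ 0.4746 -0.0999 -0.0019] [0.6522 0.276  0.1518]
side jar 651 ((697.0469970703125, -34.38606262207031), (47.615814208984375, 152.79708862304688), 15.649985313415527) 0.06868161630122849 [ 0.6597 -0.1061 -0.0008] [0.7273 0.0396 0.0687]
side brush 1913 ((531.891845703125, 351.08544921875), (181.35116577148438, 65.32630157470703), 5.14284610748291) 0.024067787804980423 [ 0.4429  0.3153 -0.0019] [0.6213 0.3838 0.0241]
```

View pics/cropA.png

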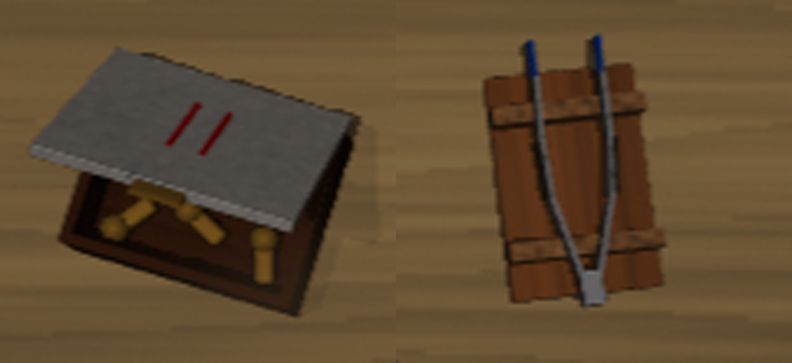

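The lid is open 0.81 rad and the case yaw is about -0.284. With the lid shut, the line middle should be near (0.553, 0.185, 0.058). Next I shut the lid.

```bash
cat >> h.py <<'E'
from scipy.spatial.transform import Rotation as Ro
def go(p,yaw=None):
    "shift & turn in tool axes to reach p with tool y along yaw+90 (mod pi)"
    o=arm.get_obs(); R=np.array(o['tool_rot']); lin=R.T@(np.array(p)-o['tcp_pos'])
    out=[]
    if yaw is not None:
        for s in(1,-1):
            y=np.array([-np.sin(yaw),np.cos(yaw),0])*s; z=np.array([0,0,-1.]); T=np.c_[np.cross(y,z),y,z]
            out.append(Ro.from_matrix(R.T@T).as_rotvec().round(3))
    return lin.round(4),out
E
python3 - <<'E'
from h import *
o=arm.get_obs(); print(o['clock'],o['tcp_pos'],np.round(o['tool_rot'],3),o['gripper_width'])
C=np.array([.5526,.1848]);a=np.array([.96,-.28])
for x,z in((-5,.19),(-8,.145),(-45,.075)): print(x,go([*(C+a*x/1000),z+.019],-.284))
E
```

```text
2.1 [0.1454815  0.55627813 0.25028073] [[-0.967  0.253 -0.   ]
 [ 0.253  0.967 -0.   ]
 [ 0.    -0.    -1.   ]] 1.004702566664788
-5 (array([-0.4829, -0.2562,  0.0413]), [array([-0.   , -0.   ,  0.028]), array([ 0.   , -0.   , -3.113])])
-8 (array([-0.4799, -0.2561,  0.0863]), [array([-0.   , -0.   ,  0.028]), array([ 0.   , -0.   , -3.113])])
-45 (array([-0.4429, -0.2551,  0.1563]), [array([-0.   , -0.   ,  0.028]), array([ 0.   , -0.   , -3.113])])
```

```bash
python3 -m inch '[{"linear":[-0.04,-0.02,0],"angular":[0,0,0],"gripper":1},{"linear":[-0.07,-0.04,0],"angular":[0,0,0.01],"gripper":1},{"linear":[-0.11,-0.06,0],"angular":[0,0,0.02],"gripper":1},{"linear":[-0.14,-0.075,0],"angular":[0,0,0.028],"gripper":1},{"linear":[-0.18,-0.095,0],"angular":[0,0,0.028],"gripper":1},{"linear":[-0.21,-0.11,0],"angular":[0,0,0.028],"gripper":1},{"linear":[-0.25,-0.13,0],"angular":[0,0,0.028],"gripper":1},{"linear":[-0.28,-0.15,0],"angular":[0,0,0.028],"gripper":1},{"linear":[-0.32,-0.17,0],"angular":[0,0,0.028],"gripper":1},{"linear":[-0.35,-0.185,0],"angular":[0,0,0.028],"gripper":1},{"linear":[-0.39,-0.205,0],"angular":[0,0,0.028],"gripper":1},{"linear":[-0.42,-0.225,0.01],"angular":[0,0,0.028],"gripper":1},{"linear":[-0.45,-0.24,0.02],"angular":[0,0,0.028],"gripper":1},{"linear":[-0.475,-0.252,0.03],"angular":[0,0,0.028],"gripper":1},{"linear":[-0.483,-0.256,0.041],"angular":[0,0,0.028],"gripper":1},{"linear":[-0.483,-0.256,0.041],"angular":[0,0,0.028],"gripper":1},{"linear":[-0.483,-0.256,0.041],"angular":[0,0,0.028],"gripper":1},{"linear":[-0.483,-0.256,0.041],"angular":[0,0,0.028],"gripper":1}]' 30
python3 - <<'E'
from h import *
C=np.array([.5526,.1848]);a=np.array([.96,-.28])
o=arm.get_obs(); print(o['clock'],o['tcp_pos'],o['gripper_width'],o['force'])
for x,z in((-5,.145),(-20,.11),(-35,.08),(-45,.058)): print(x,go([*(C+a*x/1000),z+.019],-.284))
E
```

```text
clock: 3.6
tcp_pos: [0.5473, 0.1876, 0.2098]
tool_rot: [[-0.96, 0.279, 0.0], [0.279, 0.96, 0.001], [0.0, 0.001, -1.0]]
force: [-1.1, 0.2, 0.3]
gripper_width: -0.001
gripper_force: 0.0
3.6 [0.54730402 0.18762009 0.20979714] -0.001441076985908529 [-1.0648067   0.16215453  0.30281583]
-5 (array([-0.0009, -0.0013,  0.0458]), [array([ 0.001, -0.   ,  0.002]), array([ 0.00e+00,  1.00e-03, -3.14e+00])])
-20 (array([ 0.0141, -0.0013,  0.0808]), [array([ 0.001, -0.   ,  0.002]), array([ 0.00e+00,  1.00e-03, -3.14e+00])])
-35 (array([ 0.0291, -0.0013,  0.1108]), [array([ 0.001, -0.   ,  0.002]), array([ 0.00e+00,  1.00e-03, -3.14e+00])])
-45 (array([ 0.0391, -0.0013,  0.1328]), [array([ 0.001, -0.   ,  0.002]), array([ 0.00e+00,  1.00e-03, -3.14e+00])])
```

```bash
python3 -m inch '[{"linear":[0,0,0.025],"angular":[0,0,0],"gripper":1},{"linear":[0,0,0.045],"angular":[0,0,0],"gripper":1},{"linear":[0.002,0,0.06],"angular":[0,0,0],"gripper":1},{"linear":[0.008,0,0.075],"angular":[0,0,0],"gripper":1},{"linear":[0.014,0,0.088],"angular":[0,0,0],"gripper":1},{"linear":[0.02,0,0.1],"angular":[0,0,0],"gripper":1},{"linear":[0.025,0,0.11],"angular":[0,0,0],"gripper":1},{"linear":[0.028,0,0.12],"angular":[0,0,0],"gripper":1},{"linear":[0.03,0,0.128],"angular":[0,0,0],"gripper":1},{"linear":[0.03,0,0.133],"angular":[0,0,0],"gripper":1},{"linear":[0.03,0,0.134],"angular":[0,0,0],"gripper":1},{"linear":[0.03,0,0.134],"angular":[0,0,0],"gripper":1}]'
```

```text
clock: 4.6
tcp_pos: [0.5185, 0.196, 0.0767]
tool_rot: [[-0.96, 0.279, -0.0], [0.279, 0.96, 0.001], [0.001, 0.001, -1.0]]
force: [-11.3, 1.3, 24.8]
gripper_width: -0.002
gripper_force: 12.2
```

```bash
python3 -m inch '[{"linear":[0,0,-0.03],"angular":[0,0,0],"gripper":1},{"linear":[0,0,-0.07],"angular":[0,0,0],"gripper":1},{"linear":[0.02,0,-0.11],"angular":[0,0,0],"gripper":0.5},{"linear":[0.05,0,-0.15],"angular":[0,0,0],"gripper":0.2},{"linear":[0.07,0,-0.16],"angular":[0,0,0],"gripper":0.2},{"linear":[0.07,0,-0.16],"angular":[0,0,0],"gripper":0.2},{"linear":[0.07,0,-0.16],"angular":[0,0,0],"gripper":0.2}]'
cat > lines.py <<'E'
from h import *
import sys
np.set_printoptions(precision=4,suppress=True)
for c in sys.argv[1:]:
    im,d,P=snap(c,f'{c}_lid{int(arm.get_obs()["clock"]*10)}.png'); W=cloud(d,P); h=cv2.cvtColor(im,cv2.COLOR_RGB2HSV)
    red=((h[...,0]<8)|(h[...,0]>172))&(h[...,1]>150)&(h[...,2]>60)&(np.hypot(W[...,0]-.553,W[...,1]-.185)<.05)
    n,l,st,ce=cv2.connectedComponentsWithStats(red.astype(np.uint8)); L=[]
    for i in range(1,n):
        if st[i,4]>15:
            p=W[l==i]; m=p.mean(0); v=np.linalg.svd(p-m)[2][0]; v*=np.sign(v[0]); L.append(m); print(c,st[i,4],ce[i],m,np.arctan2(v[1],v[0]),'len',np.ptp((p-m)@v))
    if len(L)==2: print('mid',(L[0]+L[1])/2,'gap',np.linalg.norm(L[0]-L[1]),'perp',np.arctan2(L[0][0]-L[1][0],-(L[0][1]-L[1][1])))
    q=W[(np.hypot(W[...,0]-.553,W[...,1]-.185)<.04)]; U=np.linalg.svd(q-q.mean(0),full_matrices=False)[2][2]; print('plane z',q[:,2].mean(),'tilt',np.arccos(abs(U[2])))
E
python3 lines.py wrist top side; ls pics
```

```text
clock: 5.18
tcp_pos: [0.4517, 0.2153, 0.2368]
tool_rot: [[-0.96, 0.278, 0.002], [0.278, 0.96, 0.001], [-0.002, 0.002, -1.0]]
force: [1.0, -1.4, -0.8]
gripper_width: 0.709
gripper_force: 0.0
wrist 84 [308.5 326. ] [0.5482 0.1746 0.0586] -0.29093112593028886 len 0.04804515266564423
wrist 94 [328.2128 326.2128] [0.5541 0.1938 0.0585] -0.2894075421124093 len 0.046682053816765934
mid [0.5511 0.1842 0.0586] gap 0.020055417481272847 perp -0.29737482442865065
plane z 0.05805534620975871 tilt 0.0003022095567812394
top 40 [215.2   203.525] [0.5542 0.1945 0.0583] -0.28376462336150343 len 0.047303076851476555
top 38 [224.5263 206.4737] [0.5482 0.1753 0.0587] -0.28276396580027213 len 0.046946112217965186
mid [0.5512 0.1849 0.0585] gap 0.020098873898882406 perp 2.8381215259775354
plane z 0.09724648639124121 tilt 1.4943316618653733
plane z 0.1227028708991905 tilt 1.5532277557030214
cropA.png
side0.png
side_lid52.png
top0.png
top_lid52.png
wrist_lid51.png
```

Run:
```python
from h import *
print(go([.49,-.185,.23],.16), arm.get_obs()['clock'])
```

```text
(array([-0.1481, -0.3725,  0.0049]), [array([-0.001, -0.   , -0.444]), array([-1.000e-03,  1.000e-03,  2.697e+00])]) 5.3333
```

```bash
python3 -m inch '[{"linear":[-0.014,-0.035,0],"angular":[0,0,-0.05],"gripper":0.1},{"linear":[-0.028,-0.07,0],"angular":[0,0,-0.1],"gripper":0.1},{"linear":[-0.042,-0.105,0],"angular":[0,0,-0.15],"gripper":0},{"linear":[-0.056,-0.14,0],"angular":[0,0,-0.2],"gripper":0},{"linear":[-0.07,-0.175,0],"angular":[0,0,-0.25],"gripper":0},{"linear":[-0.084,-0.21,0],"angular":[0,0,-0.3],"gripper":0},{"linear":[-0.098,-0.245,0],"angular":[0,0,-0.35],"gripper":0},{"linear":[-0.112,-0.28,0],"angular":[0,0,-0.4],"gripper":0},{"linear":[-0.126,-0.315,0.002],"angular":[0,0,-0.42],"gripper":0},{"linear":[-0.14,-0.35,0.004],"angular":[0,0,-0.444],"gripper":0},{"linear":[-0.148,-0.372,0.005],"angular":[0,0,-0.444],"gripper":0},{"linear":[-0.148,-0.372,0.005],"angular":[0,0,-0.444],"gripper":0},{"linear":[-0.148,-0.372,0.005],"angular":[0,0,-0.444],"gripper":0},{"linear":[-0.148,-0.372,0.005],"angular":[0,0,-0.444],"gripper":0}]'
cat > tw.py <<'E'
from h import *
np.set_printoptions(precision=4,suppress=True)
im,d,P=snap('wrist',f'tw{int(arm.get_obs()["clock"]*10)}.png'); W=cloud(d,P); h=cv2.cvtColor(im,cv2.COLOR_RGB2HSV)
b=(h[...,0]>100)&(h[...,0]<130)&(h[...,1]>140)&(W[...,2]>.02)
n,l,st,ce=cv2.connectedComponentsWithStats(b.astype(np.uint8))
for i in range(1,n):
    if st[i,4]>15: print('blue',st[i],ce[i],W[l==i].mean(0),W[l==i][W[l==i][:,0].argmax()])
for q in('tweezers','grip_left'):
  for r in arm.cut_out('wrist',q)[:1]:
    m=r['mask']&(W[...,2]>.034)&(W[...,2]<.06); p=W[m]
    print(q,r['p'],m.sum(),p.mean(0),p[p[:,0].argmin()],p[p[:,0].argmax()]); np.save(q,p)
E
python3 tw.py; ls pics
```

```text
clock: 6.5
tcp_pos: [0.4899, -0.1838, 0.2297]
tool_rot: [[-0.987, -0.159, -0.001], [-0.159, 0.987, 0.001], [0.001, 0.001, -1.0]]
force: [-0.6, 0.7, 0.3]
gripper_width: 1.003
gripper_force: 0.0
tweezers 0.8 1183 [ 0.5487 -0.1795  0.0395] [ 0.4786 -0.1822  0.0371] [ 0.651  -0.1922  0.0349]
grip_left 0.6 1392 [ 0.551  -0.1801  0.0394] [ 0.4786 -0.1822  0.0371] [ 0.655  -0.1917  0.0348]
cropA.png
side0.png
side_lid52.png
top0.png
top_lid52.png
tw65.png
wrist_lid51.png
```

View pics/tw65.png

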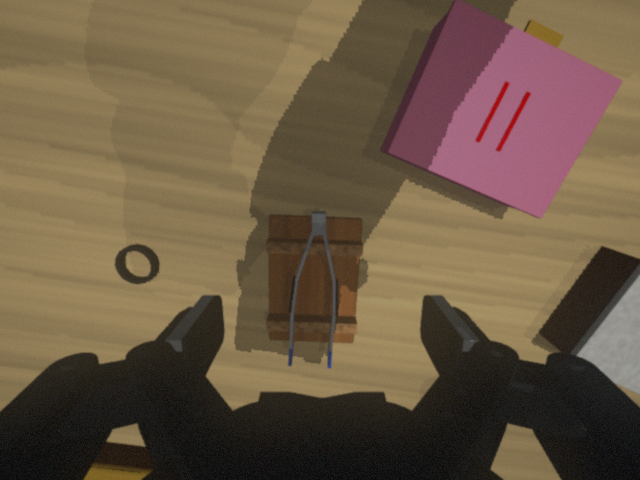

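The wrist view shows the tweezers with their heel at (319,215), tips at (291,362) and (330,365), and the dark grips near row 290. The fingers stand clear on both sides.

```bash
cat > tw2.py <<'E'
from h import *
import sys
np.set_printoptions(precision=4,suppress=True)
im,d,P=snap('wrist'); W=cloud(d,P); h=cv2.cvtColor(im,cv2.COLOR_RGB2HSV)
b=(h[...,0]>100)&(h[...,0]<130)&(h[...,1]>110); b[:,:230]=0; b[:,400:]=0
n,l,st,ce=cv2.connectedComponentsWithStats(b.astype(np.uint8))
for i in range(1,n):
    if st[i,4]>8: print('blue',st[i],ce[i],W[l==i].mean(0),W[l==i][W[l==i][:,0].argmax()])
p=W[200:375,270:360].reshape(-1,3); p=p[(p[:,2]>.0345)&(p[:,2]<.06)]
# heel: yaw by model: project into candidate frame, slice
for yaw in [.13]:
    e=np.array([np.cos(yaw),np.sin(yaw)]); f=np.array([-e[1],e[0]]); o=np.array([.565,-.176])
    s=(p[:,:2]-o)@e*1000; t=(p[:,:2]-o)@f*1000
    print('x range',s.min(),s.max())
    for x in range(-95,90,10):
        k=(s>=x)&(s<x+10)
        if k.sum()>2:
            L=t[k]; print(x+5,k.sum(),'min %.1f max %.1f'%(L.min(),L.max()), 'neg %.1f..%.1f'%(L[L<np.mean(L)].min(),L[L<np.mean(L)].max()),'pos %.1f..%.1f'%(L[L>=np.mean(L)].min(),L.max()),'z',p[k][:,2].mean().round(4))
cv2.imwrite('pics/twc.png',cv2.resize(im[200:380,260:380,::-1],None,fx=3.3,fy=3.3,interpolation=2))
E
python3 tw2.py
```

```text
blue [328 356   2  11  17] [328.6471 361.8824] [ 0.6446 -0.1493  0.0352] [ 0.6499 -0.148   0.035 ]
x range -86.45608468196939 87.83440696859434
-90 27 min -7.2 max 5.4 neg -7.2..-1.4 pos -0.4..5.4 z 0.0394
-80 141 min -7.1 max 5.7 neg -7.1..-1.1 pos -0.4..5.7 z 0.04
-70 148 min -7.8 max 7.0 neg -7.8..-0.8 pos -0.1..7.0 z 0.04
-60 78 min -10.5 max 9.4 neg -10.5..-0.8 pos 0.2..9.4 z 0.0398
-50 66 min -14.4 max 10.6 neg -14.4..-9.3 pos 7.4..10.6 z 0.0399
-40 63 min -17.2 max 13.0 neg -17.2..-12.1 pos 9.7..13.0 z 0.0398
-30 63 min -20.0 max 15.4 neg -20.0..-14.9 pos 12.1..15.4 z 0.0396
-20 69 min -25.7 max 19.8 neg -25.7..-18.8 pos 13.5..19.8 z 0.0397
-10 97 min -26.8 max 20.3 neg -26.8..-20.6 pos 15.9..20.3 z 0.0399
0 92 min -27.7 max 20.7 neg -27.7..-21.6 pos 16.3..20.7 z 0.04
10 91 min -28.7 max 21.1 neg -28.7..-23.5 pos 16.7..21.1 z 0.04
20 75 min -28.8 max 21.5 neg -28.8..-23.8 pos 17.1..21.5 z 0.0398
30 53 min -27.6 max 18.8 neg -27.6..-24.4 pos 16.5..18.8 z 0.0396
40 58 min -27.7 max 18.9 neg -27.7..-24.7 pos 15.9..18.9 z 0.0393
50 53 min -27.5 max 18.3 neg -27.5..-25.3 pos 15.2..18.3 z 0.0399
60 41 min -27.6 max 17.7 neg -27.6..-25.2 pos 14.6..17.7 z 0.0397
70 41 min -29.0 max 17.4 neg -29.0..-25.6 pos 13.9..17.4 z 0.0352
80 45 min -30.0 max 17.7 neg -30.0..-26.7 pos 14.1..17.7 z 0.0353
90 14 min -30.1 max 16.7 neg -30.1..-26.7 pos 14.5..16.7 z 0.035
```

View pics/twc.png

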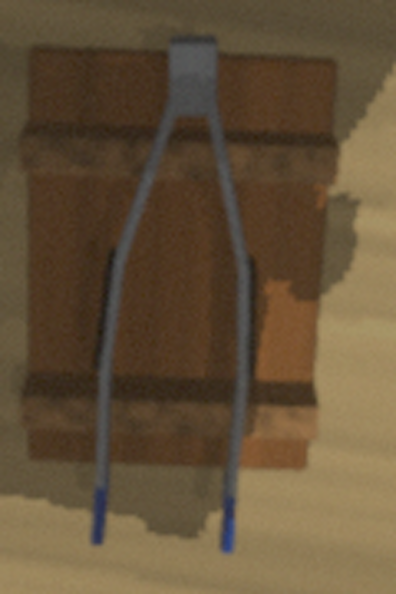

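Run:
```python
from h import *
y=.13; e=np.array([np.cos(y),np.sin(y)]); f=np.array([-e[1],e[0]]); o=np.array([.565,-.176])+.003*e+.0018*f
y=.167; e=np.array([np.cos(y),np.sin(y)]); f=np.array([-e[1],e[0]])
g=o-.003*e-.003*f; print(o,g); print(go([*g,.035],y))
```

```text
[ 0.56774134 -0.17382629] [ 0.56528176 -0.17728322]
(array([-0.0752, -0.006 ,  0.1953]), [array([ 0.   , -0.   , -0.006]), array([-0.   , -0.   ,  3.136])])
```

```bash
python3 -m inch '[{"linear":[-0.035,-0.003,0.02],"angular":[0,0,-0.006],"gripper":0.1},{"linear":[-0.07,-0.006,0.04],"angular":[0,0,-0.006],"gripper":0.2},{"linear":[-0.075,-0.006,0.07],"angular":[0,0,-0.006],"gripper":0.2},{"linear":[-0.075,-0.006,0.11],"angular":[0,0,-0.006],"gripper":0.2},{"linear":[-0.075,-0.006,0.14],"angular":[0,0,-0.006],"gripper":0.2},{"linear":[-0.075,-0.006,0.165],"angular":[0,0,-0.006],"gripper":0.2},{"linear":[-0.075,-0.006,0.185],"angular":[0,0,-0.006],"gripper":0.2},{"linear":[-0.075,-0.006,0.195],"angular":[0,0,-0.006],"gripper":0.2},{"linear":[-0.075,-0.006,0.195],"angular":[0,0,-0.006],"gripper":0.2},{"linear":[-0.075,-0.006,0.195],"angular":[0,0,-0.006],"gripper":0.2}]' 20
python3 -m inch '[{"linear":[0,0,0],"angular":[0,0,0],"gripper":0.3},{"linear":[0,0,0],"angular":[0,0,0],"gripper":0.35},{"linear":[0,0,0],"angular":[0,0,0],"gripper":0.4},{"linear":[0,0,0],"angular":[0,0,0],"gripper":0.4},{"linear":[0,0,0],"angular":[0,0,0],"gripper":0.4}]'
```

```text
clock: 7.53
tcp_pos: [0.5652, -0.1779, 0.036]
tool_rot: [[-0.986, -0.166, 0.0], [-0.166, 0.986, -0.0], [-0.0, -0.0, -1.0]]
force: [-0.1, 0.3, -0.1]
gripper_width: 0.8
gripper_force: 0.0
clock: 7.95
tcp_pos: [0.5651, -0.1783, 0.0358]
tool_rot: [[-0.986, -0.165, 0.001], [-0.165, 0.986, -0.0], [-0.001, -0.0, -1.0]]
force: [0.5, -0.5, 1.6]
gripper_width: 0.597
gripper_force: 0.4
```

```bash
python3 -m inch '[{"linear":[0,0,0],"angular":[0,0,0],"gripper":0.43},{"linear":[0,0,0],"angular":[0,0,0],"gripper":0.46},{"linear":[0,0,0],"angular":[0,0,0],"gripper":0.48},{"linear":[0,0,0],"angular":[0,0,0],"gripper":0.48},{"linear":[0,0,0],"angular":[0,0,0],"gripper":0.48}]'
python3 -m inch '[{"linear":[0,0,0],"angular":[0,0,0],"gripper":0.5},{"linear":[0,0,0],"angular":[0,0,0],"gripper":0.52},{"linear":[0,0,0],"angular":[0,0,0],"gripper":0.53},{"linear":[0,0,0],"angular":[0,0,0],"gripper":0.53},{"linear":[0,0,0],"angular":[0,0,0],"gripper":0.53}]'
```

```text
clock: 8.37
tcp_pos: [0.5653, -0.178, 0.0359]
tool_rot: [[-0.986, -0.166, 0.001], [-0.166, 0.986, -0.0], [-0.001, -0.0, -1.0]]
force: [-0.3, 1.3, 8.3]
gripper_width: 0.527
gripper_force: 6.7
clock: 8.78
tcp_pos: [0.5654, -0.178, 0.036]
tool_rot: [[-0.986, -0.165, 0.001], [-0.165, 0.986, -0.0], [-0.001, -0.0, -1.0]]
force: [0.1, 2.0, 10.7]
gripper_width: 0.473
gripper_force: 7.9
```

```bash
python3 -m inch '[{"linear":[0,0,-0.003],"angular":[0,0,0],"gripper":0.53},{"linear":[0,0,-0.008],"angular":[0,0,0],"gripper":0.53},{"linear":[0,0,-0.016],"angular":[0,0,0],"gripper":0.53},{"linear":[0,0,-0.027],"angular":[0,0,0],"gripper":0.53},{"linear":[0,0,-0.042],"angular":[0,0,0],"gripper":0.53},{"linear":[0,0,-0.06],"angular":[0,0,0],"gripper":0.53},{"linear":[0,0,-0.08],"angular":[0,0,0],"gripper":0.53},{"linear":[0,0,-0.1],"angular":[0,0,0],"gripper":0.53},{"linear":[0,0,-0.115],"angular":[0,0,0],"gripper":0.53},{"linear":[0,0,-0.12],"angular":[0,0,0],"gripper":0.53},{"linear":[0,0,-0.12],"angular":[0,0,0],"gripper":0.53},{"linear":[0,0,-0.12],"angular":[0,0,0],"gripper":0.53}]'
cat > tips.py <<'E'
from h import *
import sys
np.set_printoptions(precision=4,suppress=True)
for c in sys.argv[1:]:
    o=arm.get_obs(); T=np.array(o['tcp_pos']); R=np.array(o['tool_rot'])
    im,d,P=snap(c,f'{c}_t{int(o["clock"]*10)}.png'); W=cloud(d,P); h=cv2.cvtColor(im,cv2.COLOR_RGB2HSV)
    Q=(W-T)@R
    b=(h[...,0]>100)&(h[...,0]<130)&(h[...,1]>110)&(abs(Q[...,0]+.075)<.03)&(abs(Q[...,1])<.04)&(abs(Q[...,2])<.03)
    n,l,st,ce=cv2.connectedComponentsWithStats(b.astype(np.uint8)); L=[]
    for i in range(1,n):
        if st[i,4]>6: L.append(Q[l==i].mean(0)); print(c,'blue',st[i],ce[i].round(1),'tool',L[-1],'end',Q[l==i].min(0),'W',W[l==i].mean(0))
    if len(L)==2: print('gap y',L[0][1]-L[1][1],'mid',(L[0]+L[1])/2)
print(o['gripper_width'],o['gripper_force'],o['force'],T)
E
python3 tips.py wrist top; ls pics
```

```text
clock: 9.78
tcp_pos: [0.5647, -0.1781, 0.1551]
tool_rot: [[-0.986, -0.165, -0.0], [-0.165, 0.986, -0.0], [0.0, -0.0, -1.0]]
force: [0.5, 0.1, -0.3]
gripper_width: 0.469
gripper_force: 5.2
top blue [394 145   3  12  27] [394.7 151. ] tool [-0.0764  0.0112  0.0008] end [-0.0874  0.0088 -0.0043] W [ 0.638  -0.1543  0.1538]
0.47254910554211205 5.225203069858253 [ 0.3763 -0.3752 -1.1544] [ 0.5645 -0.1781  0.1546]
cropA.png
side0.png
side_lid52.png
top0.png
top_lid52.png
top_t98.png
tw65.png
twc.png
wrist_lid51.png
wrist_t97.png
```

Run:
```python
import cv2,numpy as np
a=cv2.imread('pics/wrist_t97.png')[180:480,200:440]; b=cv2.imread('pics/top_t98.png')[130:250,350:450]
cv2.imwrite('pics/v.png',np.hstack([cv2.resize(a,(440,550),interpolation=2),cv2.resize(b,(350,420),interpolation=2)[:550].repeat(1,0) if 0 else cv2.copyMakeBorder(cv2.resize(b,(350,420),interpolation=2),0,130,0,0,0)]))
```

```text
(no output)
```

View pics/v.png

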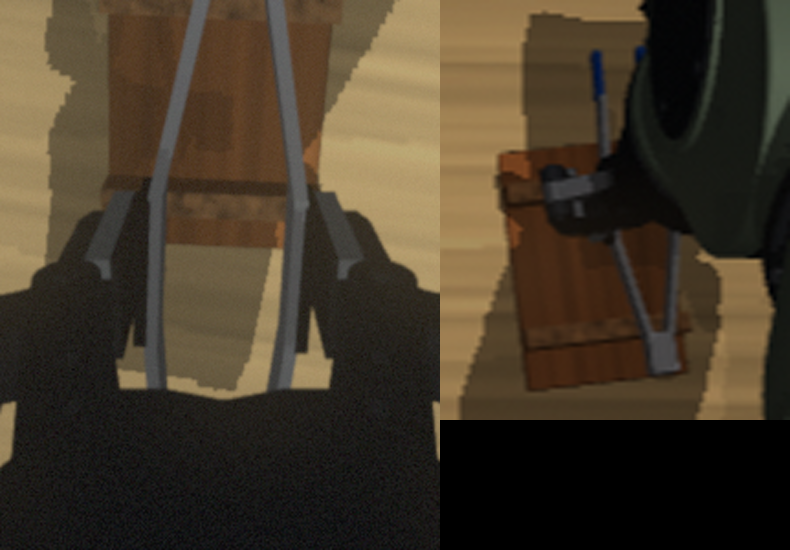

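Run:
```python
from h import *
y=-.287; a=np.array([np.cos(y),np.sin(y)]); M=np.array([.5511,.1845])
print(M-a*.094, go([*(M-a*.094),.125],y))
```

```text
[0.46094484 0.21110916] (array([0.0377, 0.4009, 0.0297]), [array([ 0.   , -0.001,  0.453]), array([ 2.000e-03,  0.000e+00, -2.688e+00])])
```

```bash
python3 -m inch '[{"linear":[0.001,0.007,0],"angular":[0,0,0.007],"gripper":0.53},{"linear":[0.002,0.022,0],"angular":[0,0,0.022],"gripper":0.53},{"linear":[0.004,0.044,0],"angular":[0,0,0.046],"gripper":0.53},{"linear":[0.006,0.07,0],"angular":[0,0,0.077],"gripper":0.53},{"linear":[0.009,0.098,0],"angular":[0,0,0.11],"gripper":0.53},{"linear":[0.012,0.126,0],"angular":[0,0,0.142],"gripper":0.53},{"linear":[0.015,0.154,0],"angular":[0,0,0.175],"gripper":0.53},{"linear":[0.018,0.182,0],"angular":[0,0,0.207],"gripper":0.53},{"linear":[0.02,0.21,0],"angular":[0,0,0.24],"gripper":0.53},{"linear":[0.023,0.238,0],"angular":[0,0,0.27],"gripper":0.53},{"linear":[0.026,0.266,0],"angular":[0,0,0.3],"gripper":0.53},{"linear":[0.029,0.294,0],"angular":[0,0,0.332],"gripper":0.53},{"linear":[0.031,0.322,0],"angular":[0,0,0.365],"gripper":0.53},{"linear":[0.034,0.35,0.004],"angular":[0,0,0.395],"gripper":0.53},{"linear":[0.036,0.372,0.01],"angular":[0,0,0.42],"gripper":0.53},{"linear":[0.037,0.388,0.018],"angular":[0,0,0.438],"gripper":0.53},{"linear":[0.038,0.397,0.025],"angular":[0,0,0.449],"gripper":0.53},{"linear":[0.038,0.401,0.03],"angular":[0,0,0.453],"gripper":0.53},{"linear":[0.038,0.401,0.03],"angular":[0,0,0.453],"gripper":0.53},{"linear":[0.038,0.401,0.03],"angular":[0,0,0.453],"gripper":0.53}]'
python3 -m inch '[{"linear":[0,0,0],"angular":[0,0,0],"gripper":0.54},{"linear":[0,0,0],"angular":[0,0,0],"gripper":0.545},{"linear":[0,0,0],"angular":[0,0,0],"gripper":0.55},{"linear":[0,0,0],"angular":[0,0,0],"gripper":0.55}]'
python3 tips.py top side wrist
```

```text
clock: 11.55
tcp_pos: [0.4612, 0.2101, 0.1251]
tool_rot: [[-0.959, 0.283, -0.0], [0.283, 0.959, -0.001], [0.0, -0.001, -1.0]]
force: [0.5, 0.1, 0.3]
gripper_width: 0.47
gripper_force: 5.2
clock: 11.88
tcp_pos: [0.4613, 0.2107, 0.1255]
tool_rot: [[-0.959, 0.283, 0.0], [0.283, 0.959, -0.0], [-0.0, 0.0, -1.0]]
force: [-1.1, 0.7, -1.0]
gripper_width: 0.453
gripper_force: 5.9
top blue [204 201   7  13  33] [207.2 206.5] tool [-0.0757  0.0077  0.0036] end [-0.0875  0.0057 -0.0015] W [0.5361 0.1966 0.1219]
top blue [215 204   6  13  28] [217.6 210.1] tool [-0.075  -0.0133  0.0035] end [-0.0869 -0.0144 -0.0001] W [0.5295 0.1766 0.122 ]
gap y 0.021031959833787015 mid [-0.0754 -0.0028  0.0036]
side blue [283 260  11   5  31] [288.  261.7] tool [-0.0746 -0.0119  0.003 ] end [-0.0851 -0.0137 -0.0008] W [0.5294 0.1783 0.1225]
side blue [278 266  12   6  41] [283.5 268.1] tool [-0.0755  0.0092  0.0036] end [-0.0874  0.0065 -0.0012] W [0.5362 0.1982 0.1219]
gap y -0.021044523062818156 mid [-0.075  -0.0014  0.0033]
0.45230894649069114 5.871179542446043 [-0.4307 -1.0991 -1.0393] [0.4612 0.2109 0.1254]
```

```bash
python3 -m inch '[{"linear":[0,0.001,0.004],"angular":[0,0,0],"gripper":0.552},{"linear":[0,0.002,0.01],"angular":[0,0,0],"gripper":0.554},{"linear":[0,0.0025,0.018],"angular":[0,0,0],"gripper":0.555},{"linear":[0,0.0025,0.026],"angular":[0,0,0],"gripper":0.555},{"linear":[0,0.0025,0.033],"angular":[0,0,0],"gripper":0.555},{"linear":[0,0.0025,0.037],"angular":[0,0,0],"gripper":0.555},{"linear":[0,0.0025,0.038],"angular":[0,0,0],"gripper":0.555},{"linear":[0,0.0025,0.038],"angular":[0,0,0],"gripper":0.555},{"linear":[0,0.0025,0.038],"angular":[0,0,0],"gripper":0.555}]'
python3 tips.py top side; python3 lines.py top side
python3 - <<'E'
import cv2,numpy as np,glob
a=cv2.imread(sorted(glob.glob('pics/top_t1*.png'))[-1])[170:250,160:270]; b=cv2.imread(sorted(glob.glob('pics/side_t1*.png'))[-1])[220:320,230:340]
cv2.imwrite('pics/v2.png',np.hstack([cv2.resize(a,(400,400),interpolation=2),cv2.resize(b,(400,400),interpolation=2)]))
E
```

```text
clock: 12.78
tcp_pos: [0.4619, 0.2134, 0.0874]
tool_rot: [[-0.959, 0.283, 0.0], [0.283, 0.959, 0.0], [-0.0, 0.0, -1.0]]
force: [0.3, 0.6, -0.2]
gripper_width: 0.448
gripper_force: 6.0
top blue [207 204   7  13  30] [210.1 209.8] tool [-0.0757  0.0073  0.0039] end [-0.0874  0.0053 -0.0005] W [0.5366 0.199  0.0836]
top blue [218 207   5  12  25] [219.9 212.6] tool [-0.0761 -0.0128  0.0037] end [-0.0869 -0.0143 -0.0015] W [0.5313 0.1796 0.0838]
gap y 0.02016082692635313 mid [-0.0759 -0.0028  0.0038]
side blue [283 276  12   6  46] [288.3 278.6] tool [-0.0745 -0.0116  0.0027] end [-0.0858 -0.0157 -0.0031] W [0.5301 0.1813 0.0849]
side blue [279 282  11   6  44] [283.9 284.7] tool [-0.0756  0.0084  0.003 ] end [-0.0862  0.0046 -0.0014] W [0.5368 0.2001 0.0846]
gap y -0.020000576772085044 mid [-0.0751 -0.0016  0.0028]
0.44762362830828545 6.03127150592627 [-0.9488 -0.2703 -1.626 ] [0.4619 0.2135 0.0875]
top 38 [215.2895 203.3684] [0.5545 0.1943 0.0584] -0.27990355762897845 len 0.04850546837924795
top 35 [224.7429 206.    ] [0.5492 0.1749 0.0588] -0.27481698845709135 len 0.0473175914231277
mid [0.5518 0.1846 0.0586] gap 0.020146396996154545 perp 2.872573075409891
plane z 0.10310257550416206 tilt 1.4974059050761692
plane z 0.1511605890623107 tilt 1.555642712568485
```

View pics/v2.png

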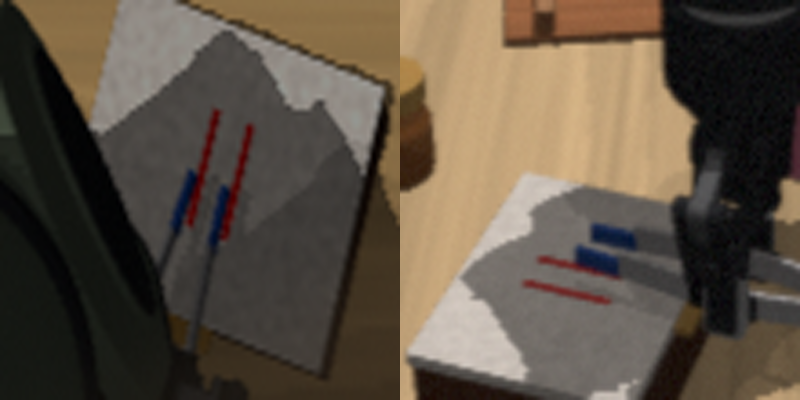

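Each tip is within about 1 mm sideways of its line, the gap measures 20.1 mm and the tips are about 17 mm above the lid. The top picture's apparent offset (tips at (185,200) and (220,215), left of the lines) is parallax from that height. I let it settle and hand in.

```bash
python3 -m inch '[{"linear":[0,0,0],"angular":[0,0,0],"gripper":0.555},{"linear":[0,0,0],"angular":[0,0,0],"gripper":0.555},{"linear":[0,0,0],"angular":[0,0,0],"gripper":0.555},{"linear":[0,0,0],"angular":[0,0,0],"gripper":0.555},{"linear":[0,0,0],"angular":[0,0,0],"gripper":0.555},{"linear":[0,0,0],"angular":[0,0,0],"gripper":0.555}]'
python3 tips.py top side && python3 -c "
from rig import arm
print(arm.hand_in())"
```

```text
clock: 13.48
tcp_pos: [0.4618, 0.2134, 0.0873]
tool_rot: [[-0.959, 0.283, 0.0], [0.283, 0.959, -0.0], [-0.0, -0.0, -1.0]]
force: [-0.1, -0.3, -0.9]
gripper_width: 0.449
gripper_force: 6.0
top blue [207 204   7  13  29] [210.1 210. ] tool [-0.0755  0.0072  0.0035] end [-0.0878  0.0048 -0.0014] W [0.5362 0.199  0.0838]
top blue [218 207   5  13  25] [219.8 212.8] tool [-0.0755 -0.0132  0.0022] end [-0.0872 -0.0143 -0.0026] W [0.5305 0.1794 0.0851]
gap y 0.020452660111408148 mid [-0.0755 -0.003   0.0028]
side blue [283 276  12   6  47] [288.4 278.6] tool [-0.0743 -0.0116  0.0024] end [-0.0861 -0.0151 -0.0014] W [0.5298 0.1813 0.0849]
side blue [279 282  11   7  43] [284.  284.7] tool [-0.0756  0.0083  0.0029] end [-0.0866  0.005  -0.0006] W [0.5367 0.2001 0.0844]
gap y -0.019955609736784084 mid [-0.075  -0.0016  0.0027]
0.4483775733784113 6.030127680423902 [ 0.044  -0.5437 -0.9063] [0.4618 0.2134 0.0873]
the job is handed in; nothing more can be done
None
```

I shut the lid and handed in at about 13.5 s (no verdict came back) with the tweezers held steady, one tip over each red line, about 20 mm apart and 17 mm above the lid.

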